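Crank the chin rest up to the pointer

ROBOT

A 6-joint arm with a two-finger parallel gripper is mounted at the origin on the work surface. World frame = base frame: x ahead of the robot, y to its left, z up, the work surface at z = 0. Lengths are in m, angles in rad, forces in N, time in s.
With the tool pointing down it reaches from about 0.15 to 0.775 m from the base axis. Payload 6.1 kg.
Tool frame: the origin (TCP) lies at the very end of the fingers, on their centre line; the grasp point (between the pads) lies 19 mm behind it; z points along the fingers, y is the line along which they close (so a half turn about z gives the same grasp; the last joint's range is limited). The gripper opens to 85 mm and grips with 20 to 120 N. Pads are 22 mm wide; open, the fingers measure 114 mm over their backs; the gripper's body (76 mm by 85 mm) begins 54 mm behind the grasp point. The pads swing forward as they close: fully open they stand 13 mm farther back than shut.
Start: joints at [1.294, 0.126, -0.04, 1.405, 0, 1.571], TCP at [0.143, 0.505, 0.231] pointing down, gripper open.
Joint ranges: [-2.72, 2.72], [-0.95, 1.95], [-1.27, 1.35], [-1.78, 2.02], [-1.46, 1.47], [-3.14, 3.14]. Speed limits (rad/s): [2.39, 2.39, 3.01, 3.14, 3.14, 3.14].

INTERFACE

Orientations are given as a rotation vector (axis times angle).
In Python, from workcell import status, read_camera, env, recognise, trace, tip_of gives the robot as it stands.
- The arm moves only by the tool arm_command, never from a script. Its argument "targets" is a list of rows, each an object of numbers: "x", "y", "z": the shift along the tool's x, y, z in mm; "yaw": the turn about the tool's z in degrees. In form: [{"x": .., "y": .., "z": .., "yaw": ..}, ...]. A call has exactly 10 rows; each row shifts and turns the commanded pose from where the row before left it, along the tool's axes as they then stand; what a row does not reach is not made up. A row lasts 1/12 s, in which the tool goes at most 41.7 mm and 7.16 degrees, less where a joint would pass 70% of its speed; a pose out of reach is approached as far as the arm can. A call with a gripper value outside its range is refused whole. "jaw" is the closure in counts, from 0 (fully open) to 255 (shut), set as the call begins (left out, the last holds). The fingers move at their own pace and stop on an object; "grip_force" is the grip in N (left out, the last holds). Time passes only in rows, so rows that do not move let the fingers close, or fill a call up. It gives the time, the measured TCP pose, the force, the opening and the grip force at its end, in the units of the state.
- status.state(): the state, without advancing time (a new reading comes with each control period).
- read_camera(name): name is "side" or "top" or "wrist"; returns a dict with "frame" (400x640x3 uint8, red, green, blue), "z_map" (400x640 float32, m along the optical axis (not along the pixel's ray), 0 where there is no reading), "fx", "fy", "cx", "cy" (pixels), "extrinsics" (4x4, takes a point from camera to world coordinates). Camera axes: x right, y down, z forward; pixel columns grow to the right and rows downward; lengths in m; the calibration is good to about 2 mm. A picture is of the moment at which its call begins.
- env.hand_in(): hands the job in; it is judged then, once.
Trained networks look in a picture, given as the dict that the camera call returned (one of the last four; its "shot" number tells which), for a name from the list of things; names that differ only in an ending like _2 or _b are one class to them, and where a whole thing is asked for, a point or a joint stands for the part that bears it (a point fixed in the world has none). Each returns a list of dicts, best first, with "score" (0 to 1); they miss things now and then, are a little off and sometimes report something else, mostly with a low value. They report only what shows in the picture. A call takes as long as a camera call.
- recognise(picture, label): "extent" ([left, top, right, bottom] in pixels, round what is visible of it).
- trace(picture, label): "pixels" (400x640 bool, what is visible of it) and "extent" ([left, top, right, bottom] in pixels, round what is visible of it).
- tip_of(picture, label): "at" ([column, row] in pixels: a listed point, or the origin of a listed thing).
The state is a dict: "clock": time; "joint_pos": joint angles; "qvel": joint speeds; "joint_torque": joint torques, N m; "eef_pos": TCP position; "eef_rot": TCP orientation; "wrist_force": force on the tool from outside, world axes, zero at the start; "ft_torque": the same for the moment, N m; "grip_width": finger opening in m; "gripper_force": force on a finger pad.
Only numpy, scipy, OpenCV 4.12 (cv2) and the standard library are available. Lean on these libraries where they do the work, as an engineer would, in place of code of your own. Each camera call takes 0.05 s, during which the arm holds its last target. There are 200 camera calls.

TASK

Set the bench chin rest for the next patient: turn the hand crank on its stand, clockwise as seen from above, until the rim of the white chin cup is level with the red pointer on the scale rod beside it, then let go. Leave the crank of the similar stand that carries the blue lamp alone.

Things in the scene. Friction and masses are not known exactly. Their poses are not given: they have to be found in the camera images.
- chin_stand: Chin-rest stand, fixed: foot plate 120 x 320 mm, white gearbox 68 mm high with a steel crank on top (arm's top 86 mm above the table), black lift column carrying the chin cup. Origin on the table straight under the crank's upright axis; its +y runs from there to the column, 190 mm away, z up. Clockwise from above raises the cup 40 mm a turn, with about 3 N at the grip; stays where left.
- chin_knob (a point): Centre of the upright black grip on the chin-rest stand's crank: a round cylinder 25 mm in diameter, 52 mm tall (85 to 137 mm above the table, this point at 111 mm), 50 mm from the crank axis. It spins freely on its pin, so the gripper can hold it from above and carry it round the circle without turning. Its axes turn with it; only its position matters.
- cup_rim (a point): Centre of the white chin cup (62 x 68 mm) at the height of its rim, the top edges of its two side walls. It moves straight up and down with the crank, staying 190 mm from the crank axis; it starts some 45 to 80 mm below the pointer.
- pointer_tip (a point): Tip of the red pointer, clamped to the white upright scale rod (12 x 6 mm, its top 350 mm above the table, the tallest thing on the table within reach) on the outer side of the chin cup. The cup's rim must come to this height. It stays where it is.
- lamp_knob (a point): Centre of the upright black grip of the other, alike crank, on the stand that carries a blue lamp (top up to 280 mm above the table) instead of a chin cup. Not to be turned or bumped.

How it is judged:
By the outcome, as a careful person would: the job done as asked, in the order asked, and still so for the second after the job is handed in, with the robot touching nothing.
It also fails if it takes over 54 s, if anything falls off the work surface, if the arm or the gripper's body presses on something with over 40 N, if the wrist force passes 120 N, or if a joint passes its speed limit or range.

## Working session

There is one attempt and no reset: what is moved stays moved. The work goes in short steps, Python scripts to look and compute and a tool call to move; the robot and the scene stay as the last step left them, time stands still between calls to the robot, and variables do not carry over. Pictures are saved under pics/ and viewed, at most 10 in all, crops included, and the job is handed in when it is done.

Besides the shell and the picture viewer there is one more tool, called after "Emit:" in YAML: its name, and indented under it one key for each argument. arm_command: Moves the arm, as the interface text tells. Its arguments: {"type":"object","properties":{"targets":{"type":"array","items":{"type":"object","properties":{"x":{"type":"number"},"y":{"type":"number"},"z":{"type":"number"},"yaw":{"type":"number"}}}},"jaw":{"type":"number"},"grip_force":{"type":"number"}},"required":["targets"]}

```bash
mkdir -p pics
cat > h.py <<'E'
import numpy as np, cv2
from workcell import status, read_camera, env, recognise, trace, tip_of
def world(p,u,v,z=None,r=2):
    """pixel -> world, with median depth, or on horizontal plane z"""
    T=p["extrinsics"]; ray=np.array([(u-p["cx"])/p["fx"],(v-p["cy"])/p["fy"],1.])
    if z is not None:
        d=T[:3,:3]@ray; return T[:3,3]+d*(z-T[2,3])/d[2]
    w=p["z_map"][int(v)-r:int(v)+r+1,int(u)-r:int(u)+r+1]; w=w[w>0]
    return T[:3,:3]@(ray*np.median(w))+T[:3,3]
def save(p,n): cv2.imwrite(f"pics/{n}.png",p["frame"][:,:,::-1])
E
python3 - <<'E'
from h import *
np.set_printoptions(precision=4,suppress=True)
for c in("side","top"):
    p=read_camera(c); save(p,c+"0"); print(c,p["extrinsics"][:3,3],p["extrinsics"][:3,2])
    for l in("chin_knob","cup_rim","pointer_tip","lamp_knob","chin_stand"):
        for o in tip_of(p,l)[:2]:
            u,v=o["at"]
            print(l,round(o["score"],2),np.round(o["at"]),world(p,u,v),world(p,u,v,0.111) if 'knob' in l else '')
s=status.state();print(s)
E
```

```text
side [ 0.4182 -0.8037  0.8673] [ 0.0556  0.7755 -0.6289]
chin_knob 0.55 [298. 192.] [0.4423 0.3094 0.0221] [0.4398 0.1922 0.111 ]
cup_rim 0.95 [303. 132.] [0.47   0.3909 0.1908] 
pointer_tip 0.5 [294. 107.] [0.4563 0.8405 0.0534] 
lamp_knob 0.63 [360. 315.] [ 0.5457 -0.2545  0.1278] [ 0.5486 -0.2421  0.111 ]
chin_stand 0.8 [321. 221.] [0.5003 0.1176 0.0616] 
top [0.2786 0.025  1.1767] [ 0.2038  0.0178 -0.9788]
chin_knob 0.47 [258. 208.] [0.447  0.1932 0.137 ] [0.4512 0.1974 0.111 ]
cup_rim 0.86 [179. 186.] [0.4687 0.3694 0.1857] 
lamp_knob 0.69 [438. 187.] [ 0.5477 -0.2334  0.1169] [ 0.5492 -0.2349  0.111 ]
chin_stand 0.58 [274. 200.] [0.483  0.1665 0.0699] 
{'clock': 0.6, 'joint_pos': array([ 1.294 ,  0.1258, -0.0396,  1.4054, -0.    ,  1.5708]), 'qvel': array([ 0.0009,  0.0003,  0.0012,  0.0006, -0.0017, -0.0016]), 'joint_torque': array([ -0.0019, -43.5434,  35.2944,   0.0011,  -0.0001,   0.    ]), 'eef_pos': array([0.1434, 0.505 , 0.2313]), 'eef_rot': array([0.4333, 3.1116, 0.    ]), 'wrist_force': array([ 0.6855, -0.4918,  0.802 ]), 'ft_torque': array([ 0.0254,  0.0077, -0.037 ]), 'gripper_force': 0.0, 'grip_width': 0.08541816150259862}
```

View pics/side0.png

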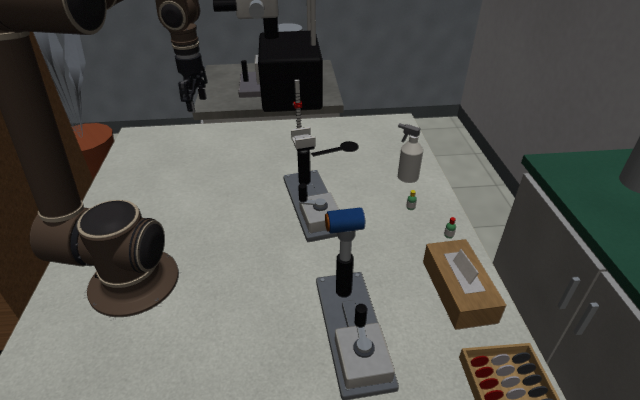

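View pics/top0.png

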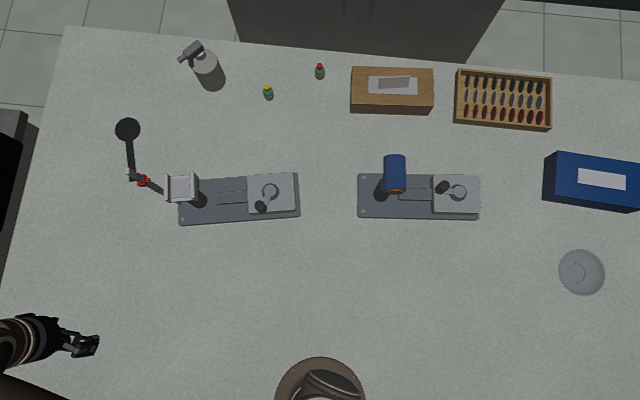

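The chin stand is the one with the white cup (side view: cup at 303,135, knob 303,192, hub 320,205; top view: hub 270,190, knob 261,207). The red pointer is at (298,106) in the side view. The lamp stand is at the right, with its knob at (360,315).

Run:
```python
from h import *
np.set_printoptions(precision=4,suppress=True)
P={c:read_camera(c) for c in("side","top","wrist")}
save(P["wrist"],"w0")
for c,u,v,z in(("top",270,191,.086),("top",261,206,.137),("top",181,187,None),("side",320,205,.086),("side",303,186,.137)): print(c,u,v,world(P[c],u,v,z),world(P[c],u,v))
rays=[]
for c,b in(("side",(270,85,330,130)),("top",(100,160,165,200))):
    p=P[c];f=p["frame"].astype(int)[b[1]:b[3],b[0]:b[2]]
    m=(f[...,0]>100)&(f[...,0]>2*f[...,1])&(f[...,0]>2*f[...,2]);ys,xs=np.nonzero(m);ys+=b[1];xs+=b[0]
    print(c,len(xs),xs.min(),xs.max(),ys.min(),ys.max(),xs.mean(),ys.mean(),p["fx"])
    for x,y in list(zip(xs,ys))[::4]: print(x,y,world(p,x,y,r=0))
for l in("cup_rim","chin_stand","pointer_tip"):
    print(l,[(o["at"],o["score"]) for o in tip_of(P["wrist"],l)[:2]])
p=P["side"]
f=p["frame"][60:240,230:390];cv2.imwrite("pics/sc.png",cv2.resize(f,None,fx=3.3,fy=3.3,interpolation=2)[:,:,::-1])
```

```text
top 270 191 [0.5004 0.1774 0.086 ] [0.5004 0.1774 0.0861]
top 261 206 [0.4518 0.1867 0.137 ] [0.4517 0.1867 0.1374]
top 181 187 [0.4681 0.3659 0.1849] [0.4681 0.3659 0.1849]
side 320 205 [0.5006 0.1602 0.086 ] [0.5011 0.1657 0.0816]
side 303 186 [0.4556 0.186  0.137 ] [0.4556 0.186  0.137 ]
side 8 294 301 102 106 297.875 103.75 439.907955487903
294 102 [0.4468 0.4222 0.2778]
301 103 [0.4674 0.4148 0.277 ]
top 42 137 149 174 184 143.61904761904762 180.42857142857142 446.6179551481616
141 174 [0.469  0.4214 0.2769]
144 175 [0.4668 0.4133 0.2804]
148 178 [0.4627 0.4066 0.2741]
147 179 [0.4604 0.4083 0.274 ]
146 180 [0.4584 0.4107 0.2723]
145 181 [0.4554 0.4108 0.276 ]
149 181 [0.4562 0.4024 0.2763]
137 183 [0.5015 0.5489 0.0011]
143 183 [0.4503 0.4132 0.278 ]
139 184 [0.4472 0.4206 0.2789]
143 184 [0.4479 0.412  0.2799]
cup_rim []
chin_stand []
pointer_tip []
```

View pics/sc.png

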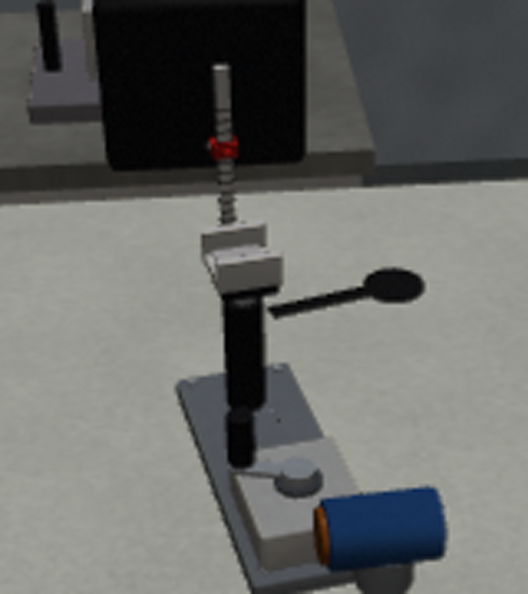

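The cup rim is well below the pointer, which stands at about z 0.276. First I align the tool axes with the world axes, then go above the knob.

Emit:
arm_command:
  targets:
    - {"yaw": -5.28}
    - {"yaw": -5.28}
    - {"yaw": -5.29}
    - {"x": -18,"y": -18.5}
    - {"x": -18,"y": -18.5}
    - {"x": -18,"y": -18.5}
    - {"x": -18,"y": -18.5}
    - {"x": -18,"y": -18.5}
    - {"x": -18,"y": -18.5}
    - {"x": -18,"y": -18.5}
  jaw: 0
  grip_force: 40

```text
validation failed for argument at $.ta...
```

Emit:
arm_command:
  targets:
    - {"x": -18.4,"y": -18.8}
    - {"x": -18.4,"y": -18.8}
    - {"x": -18.4,"y": -18.8}
    - {"x": -18.4,"y": -18.8}
    - {"x": -18.4,"y": -18.8}
    - {"x": -18.4,"y": -18.8}
    - {"x": -18.4,"y": -18.8}
    - {"x": -18.4,"y": -18.8}
    - {"x": -18.4,"y": -18.8}
    - {"x": -18.4,"y": -18.8}

```text
validation failed for argument at $.ta...
```

Run:
```python
from h import *
np.set_printoptions(precision=4,suppress=True)
s=status.state();print(s["clock"],s["eef_pos"],s["eef_rot"])
p=read_camera("wrist"); save(p,"w1"); print(p["extrinsics"])
for l in("chin_knob","cup_rim","chin_stand","pointer_tip"):
    for o in tip_of(p,l)[:2]: print(l,o["score"],o["at"],world(p,*o["at"]),world(p,*o["at"],.137))
```

```text
0.9 [0.1435 0.505  0.2313] [-0.4333 -3.1116 -0.    ]
[[ 0.2738  0.9231  0.2701  0.0744]
 [ 0.9618 -0.263  -0.0758  0.5233]
 [ 0.001   0.2806 -0.9598  0.3736]
 [ 0.      0.      0.      1.    ]]
```

View pics/w1.png

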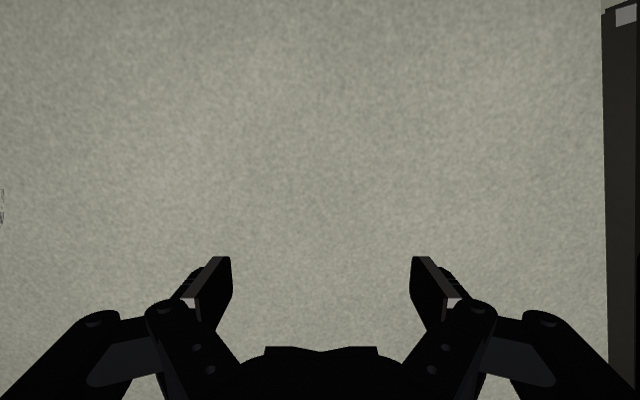

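Both moves were refused, so the arm is still at the start and the picture shows only bare table. All four fields are probably required in each row.

Emit:
arm_command:
  targets:
    - {"x": 0,"y": 0,"z": 0,"yaw": -5.28}
    - {"x": 0,"y": 0,"z": 0,"yaw": -5.28}
    - {"x": 0,"y": 0,"z": 0,"yaw": -5.29}
    - {"x": -18,"y": -18.5,"z": 0,"yaw": 0}
    - {"x": -18,"y": -18.5,"z": 0,"yaw": 0}
    - {"x": -18,"y": -18.5,"z": 0,"yaw": 0}
    - {"x": -18,"y": -18.5,"z": 0,"yaw": 0}
    - {"x": -18,"y": -18.5,"z": 0,"yaw": 0}
    - {"x": -18,"y": -18.5,"z": 0,"yaw": 0}
    - {"x": -18,"y": -18.5,"z": 0,"yaw": 0}
  jaw: 0
  grip_force: 40

```text
clock: 1.98
eef_pos: [0.2701, 0.3745, 0.2314]
eef_rot: [-0.0, 3.141, 0.0]
wrist_force: [0.8, 0.2, -0.1]
grip_width: 0.0856
gripper_force: 0.0
```

Emit:
arm_command:
  targets:
    - {"x": -20,"y": -21,"z": 0,"yaw": 0}
    - {"x": -20,"y": -21,"z": 0,"yaw": 0}
    - {"x": -20,"y": -21,"z": 0,"yaw": 0}
    - {"x": -20,"y": -21,"z": 0,"yaw": 0}
    - {"x": -20,"y": -21,"z": 0,"yaw": 0}
    - {"x": -20,"y": -21,"z": 0,"yaw": 0}
    - {"x": -20,"y": -21,"z": 0,"yaw": 0}
    - {"x": -20,"y": -20,"z": 0,"yaw": 0}
    - {"x": -20,"y": -20,"z": 0,"yaw": 0}
    - {"x": -2,"y": 0,"z": 0,"yaw": 0}

```text
clock: 2.82
eef_pos: [0.4539, 0.1857, 0.2311]
eef_rot: [0.007, 3.141, -0.002]
wrist_force: [-0.4, -0.2, 0.2]
grip_width: 0.0854
gripper_force: 0.0
```

Run:
```python
from h import *
np.set_printoptions(precision=4,suppress=True)
s=status.state();print(s["clock"],s["eef_pos"],s["eef_rot"])
p=read_camera("wrist"); save(p,"w2"); print(p["extrinsics"])
for l in("chin_knob","cup_rim","chin_stand","pointer_tip"):
    for o in tip_of(p,l)[:2]: print(l,o["score"],o["at"],world(p,*o["at"]),world(p,*o["at"],.137))
z=p["z_map"];v,u=np.mgrid[:400,:640]
W=np.stack([(u-p["cx"])/p["fx"]*z,(v-p["cy"])/p["fy"]*z,z],-1)@p["extrinsics"][:3,:3].T+p["extrinsics"][:3,3]
m=(z>0)&(abs(W[...,2]-.137)<.003)&(np.hypot(W[...,0]-.4525,W[...,1]-.187)<.03)
if m.any(): print("knob top",m.sum(),W[m].min(0),W[m].max(0))
m=(z>0)&(abs(W[...,2]-.086)<.003)&(np.hypot(W[...,0]-.5,W[...,1]-.176)<.06)
if m.any(): print("arm",m.sum(),W[m].min(0),W[m].max(0))
p=read_camera("side");z=p["z_map"]
W=np.stack([(u-p["cx"])/p["fx"]*z,(v-p["cy"])/p["fy"]*z,z],-1)@p["extrinsics"][:3,:3].T+p["extrinsics"][:3,3]
b=W[125:150,285:320]; q=b[(b[...,2]>.17)&(b[...,1]<.45)];print("cup top z",np.sort(q[:,2])[-30:])
```

```text
2.8167 [0.4539 0.1857 0.2311] [ 0.0066  3.1406 -0.0018]
[[ 0.0047  0.9595  0.2817  0.3819]
 [ 1.     -0.0044 -0.0017  0.185 ]
 [-0.0004  0.2817 -0.9595  0.3733]
 [ 0.      0.      0.      1.    ]]
chin_knob 0.59 [328.1, 198.5] [0.4449 0.1907 0.1366] [0.4448 0.1907 0.137 ]
cup_rim 0.97 [613.5, 260.4] [0.477  0.386  0.1848] [0.5011 0.437  0.137 ]
chin_stand 0.59 [312.1, 213.7] [0.4796 0.1754 0.0683] [0.4576 0.1776 0.137 ]
knob top 648 [0.4424 0.1791 0.1342] [0.4657 0.2031 0.1387]
arm 769 [0.4424 0.163  0.0831] [0.5175 0.194  0.0889]
cup top z [0.3466 0.3466 0.3467 0.3467 0.3468 0.347  0.3471 0.3471 0.3471 0.3472
 0.3473 0.3475 0.3475 0.3476 0.3477 0.3477 0.3477 0.3478 0.3478 0.3481
 0.3481 0.3485 0.3485 0.3485 0.3492 0.8673 0.8673 0.8673 0.8673 0.8673]
```

View pics/w2.png

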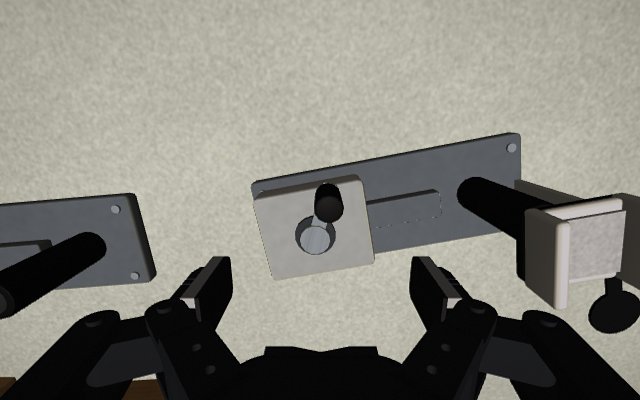

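The picture shows the hub at (315,240), the black knob top at (329,208), between the fingers, and the cup at the right (590,245). The knob is at (0.454, 0.191) and the axis near (0.501, 0.177). I descend and grip.

Emit:
arm_command:
  targets:
    - {"x": 0,"y": 5,"z": 10,"yaw": 0}
    - {"x": 0,"y": 0,"z": 16,"yaw": 0}
    - {"x": 0,"y": 0,"z": 16,"yaw": 0}
    - {"x": 0,"y": 0,"z": 16,"yaw": 0}
    - {"x": 0,"y": 0,"z": 16,"yaw": 0}
    - {"x": 0,"y": 0,"z": 16,"yaw": 0}
    - {"x": 0,"y": 0,"z": 16,"yaw": 0}
    - {"x": 0,"y": 0,"z": 13,"yaw": 0}
    - {"x": 0,"y": 0,"z": 12,"yaw": 0}
    - {"x": 0,"y": 0,"z": 0,"yaw": 0}

```text
clock: 3.95
eef_pos: [0.4492, 0.1936, 0.0973]
eef_rot: [0.002, -3.138, 0.002]
wrist_force: [-1.0, 0.1, -0.3]
grip_width: 0.0857
gripper_force: 0.0
```

Emit:
arm_command:
  targets:
    - {"x": 0,"y": 0,"z": 0,"yaw": 0}
    - {"x": 0,"y": 0,"z": 0,"yaw": 0}
    - {"x": 0,"y": 0,"z": 0,"yaw": 0}
    - {"x": 0,"y": 0,"z": 0,"yaw": 0}
    - {"x": 0,"y": 0,"z": 0,"yaw": 0}
    - {"x": 0,"y": 0,"z": 0,"yaw": 0}
    - {"x": 0,"y": 0,"z": 0,"yaw": 0}
    - {"x": 0,"y": 0,"z": 0,"yaw": 0}
    - {"x": 0,"y": 0,"z": 0,"yaw": 0}
    - {"x": 0,"y": 0,"z": 0,"yaw": 0}
  jaw: 255
  grip_force: 30

```text
clock: 4.78
eef_pos: [0.4519, 0.1935, 0.1011]
eef_rot: [0.001, 3.14, 0.0]
wrist_force: [-0.9, -1.0, 5.5]
grip_width: 0.0242
gripper_force: 29.7
```

```bash
cat >> h.py <<'E'
def cloud(p):
    z=p["z_map"].astype(float);v,u=np.mgrid[:400,:640]
    W=np.stack([(u-p["cx"])/p["fx"]*z,(v-p["cy"])/p["fy"]*z,z],-1)@p["extrinsics"][:3,:3].T+p["extrinsics"][:3,3]
    W[z<=0]=np.nan; return W
def heights():
    """rim and pointer heights from side & top depth"""
    for c in("side","top"):
        p=read_camera(c);W=cloud(p);f=p["frame"].astype(int)
        red=(f[...,0]>90)&(f[...,0]>1.8*f[...,1])&(f[...,0]>1.8*f[...,2])
        with np.errstate(all="ignore"):
            m=red&(abs(W[...,0]-.46)<.05)&(abs(W[...,1]-.41)<.04)&(W[...,2]>.2)
            n=(f.min(-1)>90)&(abs(W[...,0]-.468)<.045)&(abs(W[...,1]-.366)<.036)&(W[...,2]>.15)
        q=W[m];print(c,"red n",len(q),"median",np.median(q,0),"min y",q[q[:,1].argmin()], "max",q.max(0))
        zz=W[n][:,2];print(" cup n",len(zz),"hist",[(round(float(b),3),int(a)) for a,b in zip(*np.histogram(zz,np.arange(.15,.32,.004))) if a])
    return
E
python3 -c "
from h import *
np.set_printoptions(precision=4,suppress=True)
heights()
for c in('side','top'):
    p=read_camera(c)
    for o in tip_of(p,'cup_rim')[:1]+tip_of(p,'pointer_tip')[:1]: print(c,o['at'],o['score'])
"
```

```text
return _methods._mean(a, axis=axis, dtype=dtype,
  ret = um.true_divide(
Traceback (most recent call last):
  File "h.py", line 23, in heights
    q=W[m];print(c,"red n",len(q),"median",np.median(q,0),"min y",q[q[:,1].argmin()], "max",q.max(0))
                                                                    ~~~~~~~~~~~~~^^
ValueError: attempt to get argmin of an empty sequence
```

```bash
sed -i 's/q=W\[m\];print/q=W[m];len(q) and print/' h.py
python3 -c "
from h import *
np.set_printoptions(precision=4,suppress=True)
heights()
p=read_camera('side');f=p['frame'][60:240,230:390];a=cv2.resize(f,None,fx=2.4,fy=2.4,interpolation=2)
q=read_camera('top');f=q['frame'][130:250,110:310];b=cv2.resize(f,(400,240),interpolation=2)
c=np.zeros((432,784,3),np.uint8);c[:,:384]=a;c[:240,384:]=b;cv2.imwrite('pics/g.png',c[:,:,::-1])
for c,p in(('side',p),('top',q)):
    for o in tip_of(p,'cup_rim')[:1]+tip_of(p,'pointer_tip')[:1]: print(c,o['at'],o['score'])
"
```

```text
cup n 11 hist [(0.174, 2), (0.178, 1), (0.186, 2), (0.19, 1), (0.194, 1), (0.198, 4)]
top red n 59 median [0.4572 0.4125 0.2788] min y [0.4566 0.4033 0.2742] max [0.4689 0.4235 0.2925]
 cup n 498 hist [(0.174, 2), (0.178, 56), (0.182, 200), (0.186, 129), (0.19, 7), (0.198, 1), (0.202, 73), (0.206, 30)]
side [299.5, 130.1] 0.37
top [179.0, 185.3] 0.87
top [149.2, 177.3] 0.58
```

View pics/g.png

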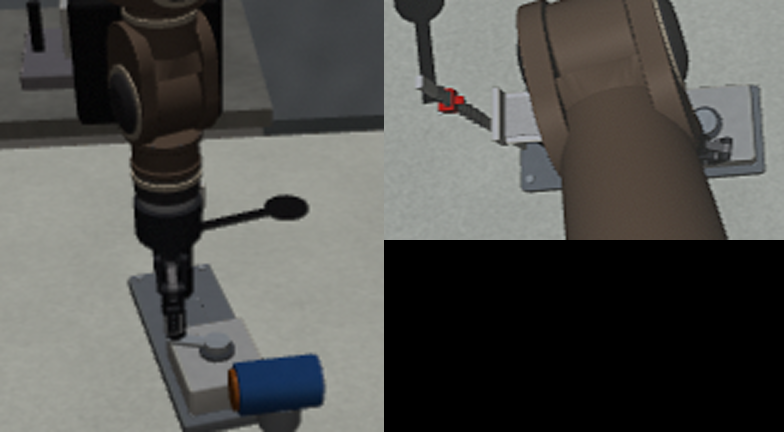

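Gripped. The rim is at about 0.2055 and the pointer tip at about 0.275, so it needs about 70 mm, or 1.75 turns. Next I compute the shift rows for the circle.

```bash
cat > arc.py <<'E'
import sys,numpy as np
a0,step,n=map(float,sys.argv[1:4]); t=np.radians(a0-step*np.arange(int(n)+1)); p=np.round(50*np.c_[-np.cos(t),np.sin(t)],1)
print(np.degrees(t[-1]),[tuple(map(float,np.round(r,1))) for r in np.diff(p,axis=0)])
E
python3 arc.py 163.4 6 10; for a in 103.4 -16.6 -136.6; do python3 arc.py $a 12 10; done
```

```text
103.4 [(-1.7, 4.9), (-2.3, 4.7), (-2.7, 4.5), (-3.2, 4.1), (-3.6, 3.8), (-4.0, 3.4), (-4.3, 3.0), (-4.7, 2.5), (-4.8, 2.0), (-5.0, 1.4)]
-16.599999999999994 [(-10.4, 1.4), (-10.4, -0.9), (-10.0, -2.9), (-9.2, -5.0), (-7.9, -6.8), (-6.4, -8.3), (-4.5, -9.5), (-2.4, -10.2), (-0.2, -10.4), (1.9, -10.3)]
-136.6 [(4.0, -9.6), (5.9, -8.6), (7.6, -7.2), (9.0, -5.5), (9.8, -3.4), (10.4, -1.4), (10.4, 0.9), (10.0, 2.9), (9.2, 5.0), (7.9, 6.8)]
-256.6 [(6.4, 8.3), (4.5, 9.5), (2.4, 10.2), (0.2, 10.4), (-1.9, 10.3), (-4.0, 9.6), (-5.9, 8.6), (-7.6, 7.2), (-9.0, 5.5), (-9.8, 3.4)]
```

Emit:
arm_command:
  targets:
    - {"x": -1.7,"y": 4.9,"z": 0,"yaw": 0}
    - {"x": -2.3,"y": 4.7,"z": 0,"yaw": 0}
    - {"x": -2.7,"y": 4.5,"z": 0,"yaw": 0}
    - {"x": -3.2,"y": 4.1,"z": 0,"yaw": 0}
    - {"x": -3.6,"y": 3.8,"z": 0,"yaw": 0}
    - {"x": -4.0,"y": 3.4,"z": 0,"yaw": 0}
    - {"x": -4.3,"y": 3.0,"z": 0,"yaw": 0}
    - {"x": -4.7,"y": 2.5,"z": 0,"yaw": 0}
    - {"x": -4.8,"y": 2.0,"z": 0,"yaw": 0}
    - {"x": -5.0,"y": 1.4,"z": 0,"yaw": 0}

```text
clock: 6.07
eef_pos: [0.4878, 0.2278, 0.1011]
eef_rot: [0.0, 3.141, 0.0]
wrist_force: [-2.7, -2.0, 7.8]
grip_width: 0.024
gripper_force: 29.9
```

The forces are small, so the circle fits. I continue.

Emit:
arm_command:
  targets:
    - {"x": -10.4,"y": 1.4,"z": 0,"yaw": 0}
    - {"x": -10.4,"y": -0.9,"z": 0,"yaw": 0}
    - {"x": -10.0,"y": -2.9,"z": 0,"yaw": 0}
    - {"x": -9.2,"y": -5.0,"z": 0,"yaw": 0}
    - {"x": -7.9,"y": -6.8,"z": 0,"yaw": 0}
    - {"x": -6.4,"y": -8.3,"z": 0,"yaw": 0}
    - {"x": -4.5,"y": -9.5,"z": 0,"yaw": 0}
    - {"x": -2.4,"y": -10.2,"z": 0,"yaw": 0}
    - {"x": -0.2,"y": -10.4,"z": 0,"yaw": 0}
    - {"x": 1.9,"y": -10.3,"z": 0,"yaw": 0}

```text
clock: 6.9
eef_pos: [0.5481, 0.1656, 0.1011]
eef_rot: [-0.001, 3.14, 0.005]
wrist_force: [-2.2, 5.0, 5.2]
grip_width: 0.024
gripper_force: 29.7
```

Emit:
arm_command:
  targets:
    - {"x": 4.0,"y": -9.6,"z": 0,"yaw": 0}
    - {"x": 5.9,"y": -8.6,"z": 0,"yaw": 0}
    - {"x": 7.6,"y": -7.2,"z": 0,"yaw": 0}
    - {"x": 9.0,"y": -5.5,"z": 0,"yaw": 0}
    - {"x": 9.8,"y": -3.4,"z": 0,"yaw": 0}
    - {"x": 10.4,"y": -1.4,"z": 0,"yaw": 0}
    - {"x": 10.4,"y": 0.9,"z": 0,"yaw": 0}
    - {"x": 10.0,"y": 2.9,"z": 0,"yaw": 0}
    - {"x": 9.2,"y": 5.0,"z": 0,"yaw": 0}
    - {"x": 7.9,"y": 6.8,"z": 0,"yaw": 0}

```text
clock: 7.73
eef_pos: [0.4634, 0.1446, 0.101]
eef_rot: [0.001, 3.138, -0.001]
wrist_force: [8.0, 1.9, 4.5]
grip_width: 0.0243
gripper_force: 29.7
```

Emit:
arm_command:
  targets:
    - {"x": 6.4,"y": 8.3,"z": 0,"yaw": 0}
    - {"x": 4.5,"y": 9.5,"z": 0,"yaw": 0}
    - {"x": 2.4,"y": 10.2,"z": 0,"yaw": 0}
    - {"x": 0.2,"y": 10.4,"z": 0,"yaw": 0}
    - {"x": -1.9,"y": 10.3,"z": 0,"yaw": 0}
    - {"x": -4.0,"y": 9.6,"z": 0,"yaw": 0}
    - {"x": -5.9,"y": 8.6,"z": 0,"yaw": 0}
    - {"x": -7.6,"y": 7.2,"z": 0,"yaw": 0}
    - {"x": -9.0,"y": 5.5,"z": 0,"yaw": 0}
    - {"x": -9.8,"y": 3.4,"z": 0,"yaw": 0}

```text
clock: 8.57
eef_pos: [0.4866, 0.2275, 0.101]
eef_rot: [0.001, -3.141, 0.002]
wrist_force: [-2.4, -2.8, 13.1]
grip_width: 0.0239
gripper_force: 30.5
```

```bash
python3 -c "
from h import *
np.set_printoptions(precision=4,suppress=True)
heights(); print(status.state()['eef_pos'])
p=read_camera('wrist');save(p,'w3')
for o in tip_of(p,'cup_rim')[:1]+tip_of(p,'pointer_tip')[:1]: print(o['at'],o['score'],world(p,*o['at']))
"
```

```text
cup n 50 hist [(0.21, 1), (0.214, 1), (0.222, 6), (0.226, 16), (0.23, 10), (0.234, 1), (0.246, 10), (0.25, 5)]
top red n 60 median [0.4569 0.4124 0.2786] min y [0.4562 0.4025 0.2761] max [0.4694 0.4241 0.2909]
 cup n 436 hist [(0.222, 6), (0.226, 73), (0.23, 203), (0.234, 52), (0.238, 2), (0.246, 17), (0.25, 74), (0.254, 9)]
[0.4884 0.2279 0.101 ]
[323.0, 272.4] 0.31 [0.479  0.2279 0.1293]
```

The rim is at about 0.252 and about 23 mm remain. I turn half a turn more, then look.

Emit:
arm_command:
  targets:
    - {"x": -10.4,"y": 1.4,"z": 0,"yaw": 0}
    - {"x": -10.4,"y": -0.9,"z": 0,"yaw": 0}
    - {"x": -10.0,"y": -2.9,"z": 0,"yaw": 0}
    - {"x": -9.2,"y": -5.0,"z": 0,"yaw": 0}
    - {"x": -7.9,"y": -6.8,"z": 0,"yaw": 0}
    - {"x": -6.4,"y": -8.3,"z": 0,"yaw": 0}
    - {"x": -4.5,"y": -9.5,"z": 0,"yaw": 0}
    - {"x": -2.4,"y": -10.2,"z": 0,"yaw": 0}
    - {"x": -0.2,"y": -10.4,"z": 0,"yaw": 0}
    - {"x": 1.9,"y": -10.3,"z": 0,"yaw": 0}

```text
clock: 9.65
eef_pos: [0.5478, 0.1652, 0.1011]
eef_rot: [-0.001, 3.14, 0.002]
wrist_force: [2.0, 2.6, 8.0]
grip_width: 0.024
gripper_force: 30.0
```

Emit:
arm_command:
  targets:
    - {"x": 4.0,"y": -9.6,"z": 0,"yaw": 0}
    - {"x": 5.9,"y": -8.6,"z": 0,"yaw": 0}
    - {"x": 7.6,"y": -7.2,"z": 0,"yaw": 0}
    - {"x": 9.0,"y": -5.5,"z": 0,"yaw": 0}
    - {"x": 9.8,"y": -3.4,"z": 0,"yaw": 0}
    - {"x": 0,"y": 0,"z": 0,"yaw": 0}
    - {"x": 0,"y": 0,"z": 0,"yaw": 0}
    - {"x": 0,"y": 0,"z": 0,"yaw": 0}
    - {"x": 0,"y": 0,"z": 0,"yaw": 0}
    - {"x": 0,"y": 0,"z": 0,"yaw": 0}

```text
clock: 10.48
eef_pos: [0.5098, 0.1302, 0.101]
eef_rot: [-0.0, -3.141, 0.002]
wrist_force: [-1.7, -1.4, 10.4]
grip_width: 0.024
gripper_force: 30.4
```

```bash
python3 -c "
from h import *
np.set_printoptions(precision=4,suppress=True)
print(status.state()['eef_pos'])
R=[];C=[]
for i in range(8):
    p=read_camera('top');W=cloud(p);f=p['frame'].astype(int)
    red=(f[...,0]>90)&(f[...,0]>1.8*f[...,1])&(f[...,0]>1.8*f[...,2])
    m=red&(abs(W[...,0]-.46)<.05)&(abs(W[...,1]-.41)<.04)&(W[...,2]>.2)
    n=(f.min(-1)>70)&(abs(W[...,0]-.468)<.045)&(abs(W[...,1]-.366)<.04)&(W[...,2]>.2)
    R.append(W[m]);C.append(W[n])
R=np.concatenate(R);C=np.concatenate(C)
for a in np.arange(.398,.428,.003):
    k=(R[:,1]>=a)&(R[:,1]<a+.003)
    if k.any():print('red y',round(a,3),k.sum(),np.median(R[k],0),R[k].min(0),R[k].max(0))
k=C[:,2]>C[:,2].max()-.012
print('rim',k.sum(),np.median(C[k],0),np.percentile(C[k][:,2],[5,25,75,95]),C[k].min(0),C[k].max(0))
h=np.histogram(C[:,2],np.arange(.24,.29,.002));print([(round(float(b),3),int(a)) for a,b in zip(*h) if a])
t=np.round(np.concatenate([p['frame'][150:210,120:220]]));cv2.imwrite('pics/t4.png',cv2.resize(t,None,fx=6,fy=6,interpolation=2)[:,:,::-1])
for o in tip_of(p,'cup_rim')[:1]+tip_of(p,'pointer_tip')[:1]: print(o['at'],o['score'],world(p,*o['at']))
"
```

```text
[0.5098 0.1302 0.101 ]
red y 0.401 17 [0.4586 0.4035 0.2748] [0.4562 0.4024 0.2733] [0.4626 0.4039 0.2773]
red y 0.404 46 [0.4595 0.4058 0.2738] [0.4558 0.404  0.2699] [0.4637 0.4066 0.2777]
red y 0.407 56 [0.458  0.4087 0.2746] [0.4478 0.4071 0.2714] [0.463  0.4098 0.2827]
red y 0.41 144 [0.4563 0.4115 0.2789] [0.4472 0.41   0.2717] [0.4666 0.413  0.2859]
red y 0.413 84 [0.4619 0.4139 0.2808] [0.4474 0.413  0.2749] [0.4687 0.4159 0.2949]
red y 0.416 50 [0.4498 0.4173 0.2793] [0.4469 0.416  0.2771] [0.4693 0.419  0.283 ]
red y 0.419 48 [0.4489 0.4205 0.2798] [0.4447 0.4191 0.2751] [0.4689 0.4219 0.2827]
red y 0.422 34 [0.4495 0.4229 0.2793] [0.4449 0.4221 0.2758] [0.4535 0.4249 0.2827]
rim 1915 [0.4671 0.3435 0.2719] [0.2688 0.2707 0.2731 0.2747] [0.4308 0.3264 0.2656] [0.5023 0.4045 0.2772]
[(0.24, 18), (0.242, 21), (0.244, 59), (0.246, 289), (0.248, 713), (0.25, 1498), (0.252, 1631), (0.254, 637), (0.256, 158), (0.258, 77), (0.26, 31), (0.262, 18), (0.264, 5), (0.266, 43), (0.268, 235), (0.27, 712), (0.272, 705), (0.274, 207), (0.276, 10)]
[168.2, 177.4] 0.59 [0.473  0.3734 0.2522]
[148.1, 178.7] 0.59 [0.4616 0.4069 0.2723]
```

View pics/t4.png

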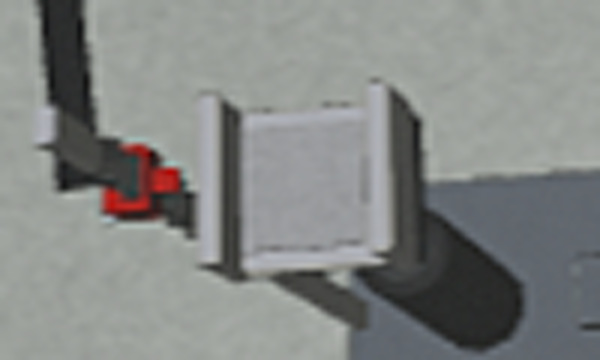

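The close-up shows the red clamp (130,185) with its tip pointing at the cup (170,180), and the cup walls at 210 and 380. The rim is at about 0.272 and the tip at 0.2725–0.2745. I release and look from close by to fix the last few millimetres.

Emit:
arm_command:
  targets:
    - {"x": 0,"y": 0,"z": 0,"yaw": 0}
    - {"x": 0,"y": 0,"z": 0,"yaw": 0}
    - {"x": 0,"y": 0,"z": 0,"yaw": 0}
    - {"x": 0,"y": 0,"z": 0,"yaw": 0}
    - {"x": 0,"y": 0,"z": 0,"yaw": 0}
    - {"x": 0,"y": 0,"z": 0,"yaw": 0}
    - {"x": 0,"y": 0,"z": 0,"yaw": 0}
    - {"x": 0,"y": 0,"z": 0,"yaw": 0}
    - {"x": 0,"y": 0,"z": 0,"yaw": 0}
    - {"x": 0,"y": 0,"z": 0,"yaw": 0}
  jaw: 0

```text
clock: 11.82
eef_pos: [0.5109, 0.1305, 0.1003]
eef_rot: [0.0, 3.142, -0.0]
wrist_force: [-0.5, -0.4, -0.1]
grip_width: 0.0856
gripper_force: 0.0
```

Emit:
arm_command:
  targets:
    - {"x": 0,"y": 0,"z": -10,"yaw": 0}
    - {"x": 0,"y": 0,"z": -22,"yaw": 0}
    - {"x": 0,"y": 0,"z": -22,"yaw": 0}
    - {"x": 0,"y": 0,"z": -22,"yaw": 0}
    - {"x": 0,"y": 0,"z": -22,"yaw": 0}
    - {"x": 0,"y": 0,"z": -22,"yaw": 0}
    - {"x": 0,"y": 0,"z": -22,"yaw": 0}
    - {"x": 0,"y": 0,"z": -22,"yaw": 0}
    - {"x": 0,"y": 0,"z": -22,"yaw": 0}
    - {"x": 0,"y": 0,"z": -22,"yaw": 0}

```text
clock: 12.65
eef_pos: [0.5106, 0.1304, 0.3104]
eef_rot: [0.0, 3.141, 0.0]
wrist_force: [-0.6, -0.8, -0.3]
grip_width: 0.0854
gripper_force: 0.0
```

Emit:
arm_command:
  targets:
    - {"x": 3,"y": 17,"z": 0,"yaw": 0}
    - {"x": 3,"y": 17,"z": 0,"yaw": 0}
    - {"x": 3,"y": 17,"z": 0,"yaw": 0}
    - {"x": 3,"y": 17,"z": 0,"yaw": 0}
    - {"x": 3,"y": 17,"z": 0,"yaw": 0}
    - {"x": 3,"y": 17,"z": 0,"yaw": 0}
    - {"x": 3,"y": 17,"z": 0,"yaw": 0}
    - {"x": 3,"y": 17,"z": 0,"yaw": 0}
    - {"x": 3,"y": 17,"z": 0,"yaw": 0}
    - {"x": 0,"y": 0,"z": 0,"yaw": 0}

```text
clock: 13.48
eef_pos: [0.4833, 0.2858, 0.3087]
eef_rot: [0.004, -3.141, -0.002]
wrist_force: [0.1, -0.1, -0.4]
grip_width: 0.0854
gripper_force: 0.0
```

```bash
cat > look.py <<'E'
from h import *
import sys
np.set_printoptions(precision=4,suppress=True)
print(status.state()['eef_pos'])
Wn=[]
for i in range(4): p=read_camera('wrist');Wn.append(cloud(p))
W=np.nanmedian(np.array(Wn),0);np.savez('last.npz',W=W,f=p['frame'])
f=p['frame'].astype(int)
red=(f[...,0]>80)&(f[...,0]>1.8*f[...,1])&(f[...,0]>1.8*f[...,2])
m=red&(W[...,2]>.2)&(W[...,1]>.38)
R=W[m];ys,xs=np.nonzero(m);print('red px',xs.min(),xs.max(),ys.min(),ys.max())
for a in np.arange(.394,.428,.002):
    k=(R[:,1]>=a)&(R[:,1]<a+.002)
    if k.any():print('red y',round(a,3),k.sum(),'x',R[k][:,0].min(),R[k][:,0].max(),'z',np.percentile(R[k][:,2],[0,10,50,90,100]))
n=(f.min(-1)>70)&(abs(W[...,0]-.468)<.045)&(abs(W[...,1]-.366)<.04)&(W[...,2]>.25)
C=W[n];h=np.histogram(C[:,2],np.arange(.25,.29,.001));print([(round(float(b),3),int(a)) for a,b in zip(*h) if a])
save(p,sys.argv[1])
x0=max(0,xs.min()-100);y0=max(0,ys.min()-80)
cv2.imwrite(f'pics/{sys.argv[1]}c.png',cv2.resize(p['frame'][y0:y0+190,x0:x0+220],None,fx=3,fy=3,interpolation=2)[:,:,::-1]);print('crop',x0,y0)
E
python3 look.py w5
```

```text
[0.4833 0.2858 0.3087]
red px 519 562 177 217
red y 0.402 5 x 0.45654827230320083 0.458375832578392 z [0.2734 0.2734 0.2735 0.2736 0.2737]
red y 0.404 36 x 0.45595778251267416 0.4635150586091461 z [0.2724 0.273  0.2735 0.2739 0.2743]
red y 0.406 45 x 0.4554128311956799 0.4630741007700949 z [0.2719 0.2729 0.2735 0.274  0.2742]
red y 0.408 54 x 0.45460971249262605 0.46353680657339547 z [0.2725 0.273  0.2735 0.274  0.2748]
red y 0.41 110 x 0.4464729160143914 0.4629972162089853 z [0.273  0.2737 0.2783 0.2797 0.2812]
red y 0.412 106 x 0.4461467322904077 0.4686612224475246 z [0.2766 0.2782 0.2791 0.2806 0.2901]
red y 0.414 44 x 0.44593377944166834 0.46888083505730205 z [0.2767 0.2782 0.2789 0.2799 0.2834]
red y 0.416 45 x 0.44573557937059805 0.4687812135993181 z [0.2774 0.2781 0.2789 0.2809 0.2847]
red y 0.418 37 x 0.4451875125924867 0.4683607355357047 z [0.2773 0.2778 0.2788 0.2795 0.2802]
red y 0.42 40 x 0.44501392949218854 0.4516038152427851 z [0.2772 0.2783 0.2789 0.2793 0.2796]
red y 0.422 40 x 0.4450165297313889 0.4524007686924305 z [0.2764 0.2779 0.2786 0.279  0.2797]
red y 0.424 9 x 0.4477321131029539 0.45246624296546545 z [0.2778 0.2779 0.2784 0.2787 0.2788]
[(0.25, 103), (0.251, 3168), (0.252, 983), (0.253, 1), (0.254, 3), (0.255, 4), (0.256, 10), (0.257, 7), (0.258, 34), (0.259, 15), (0.26, 30), (0.261, 55), (0.262, 5), (0.263, 1), (0.264, 3), (0.265, 3), (0.266, 1), (0.267, 5), (0.268, 12), (0.269, 60), (0.27, 449), (0.271, 1469), (0.272, 179), (0.273, 2)]
crop 419 97
```

View pics/w5c.png

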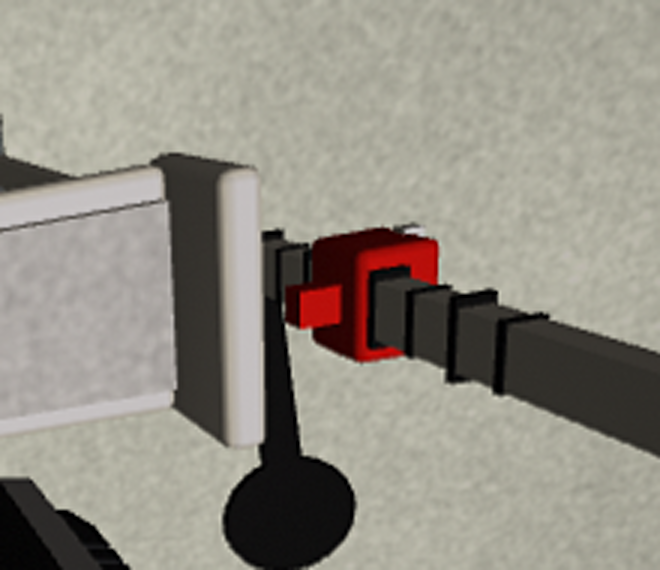

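The tip is a flat-topped prong (crop 288–340, 285–325) with its top at 0.2735. The rim is at 0.2714. I check the prong's thickness in the saved data to find its mid height.

```bash
python3 -c "
import numpy as np
d=np.load('last.npz');W=d['W'];f=d['f'].astype(int)
for v in (194,197,200):
  print(v,[(u,tuple(f[v,u].tolist()),np.round(W[v,u,1:]*1000,1).tolist()) for u in range(508,528)])
red=(f[...,0]>1.6*f[...,1])&(f[...,0]>25)&(W[...,2]>.2)&(W[...,1]>.38)
R=W[red];print(np.sort(R[R[:,1]<.409][:,2])[:25]);print('clamp side low',np.sort(R[:,2])[:25])
"
```

```text
194 [(508, (51, 49, 44), [413.9, 247.4]), (509, (54, 51, 46), [413.6, 248.9]), (510, (39, 37, 34), [413.1, 250.4]), (511, (4, 4, 3), [412.7, 251.2]), (512, (10, 9, 10), [408.3, 259.9]), (513, (52, 53, 47), [402.9, 269.9]), (514, (43, 10, 9), [402.5, 270.5]), (515, (41, 1, 0), [403.3, 270.4]), (516, (41, 4, 2), [403.5, 271.4]), (517, (40, 4, 2), [403.8, 271.7]), (518, (36, 3, 3), [404.0, 272.1]), (519, (137, 11, 9), [404.0, 272.8]), (520, (138, 12, 10), [404.9, 272.4]), (521, (162, 13, 8), [404.9, 273.3]), (522, (195, 17, 13), [405.7, 273.0]), (523, (195, 16, 11), [406.0, 273.5]), (524, (193, 15, 9), [406.2, 273.5]), (525, (192, 16, 11), [407.5, 273.1]), (526, (192, 17, 11), [407.0, 273.6]), (527, (189, 16, 11), [408.6, 273.3])]
197 [(508, (11, 11, 12), [491.8, 126.4]), (509, (15, 13, 15), [492.1, 127.8]), (510, (13, 13, 14), [413.2, 250.7]), (511, (4, 4, 4), [413.5, 250.8]), (512, (7, 7, 8), [408.3, 260.0]), (513, (66, 67, 61), [403.0, 269.3]), (514, (43, 12, 11), [402.6, 270.8]), (515, (40, 0, 0), [403.1, 270.8]), (516, (42, 3, 2), [402.8, 272.7]), (517, (39, 2, 2), [403.4, 272.9]),
[... 987 characters left out ...]
7.2, 274.1]), (525, (186, 15, 9), [408.3, 273.0]), (526, (185, 13, 9), [408.3, 273.7]), (527, (186, 16, 11), [408.8, 274.0])]
[0.26444271 0.2688149  0.26904529 0.26908768 0.26910091 0.2694735
 0.26948195 0.26962267 0.26979261 0.26981117 0.27005245 0.27010778
 0.27035836 0.27037444 0.27042339 0.27046216 0.27047064 0.27049546
 0.27061835 0.27065636 0.27074453 0.27076398 0.27078937 0.2708129
 0.27081971]
clamp side low [0.2544485  0.25728411 0.2580237  0.25994501 0.26444271 0.26484683
 0.26509572 0.26520658 0.26525431 0.26548095 0.26562069 0.26566394
 0.26573423 0.26578701 0.26581293 0.26590184 0.26594103 0.26601861
 0.26601981 0.26610738 0.26613731 0.26617735 0.26632948 0.26644303
 0.26647176]
```

The prong spans 0.2695–0.2735, so its middle is 0.2715. The rim is at 0.2714, which is level. The gripper is open and touching nothing.

```bash
python3 -c "
from workcell import env
print(env.hand_in())"
```

```text
the job is handed in; nothing more can be done
None
```

The crank was turned about 1⅔ turns clockwise and released; the chin cup's rim measured 0.2714 m against the pointer tip's 0.2715 m, the lamp stand's crank was left alone, and the job was handed in at about 14 s.

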